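# Turn the square trivet over in its tip-over drying tray

## Task

Two tip-over drying trays stand on the worktop, one holding the square trivet and the other the round one. Turn the square trivet over so that its cork face is up: lift its tray by the steel bar and swing it right over until it rests on its tall back wall, with the trivet lying inside on that wall, then let go. Do not touch the trivet itself, and leave the tray with the round trivet down where it is.

Things in the scene. Friction and masses are not known exactly. Their poses are not given: they have to be found in the camera images.
- square_trivet: Square trivet 80 x 80 x 9 mm, 0.12 kg: white ceramic on cork. Origin: centre of the cork face; z points out of the white face, up at the start. Loose on its tray's floor (inside 115 x 100 mm, 12 mm rims, 60 mm above the worktop); as the tray rises it slides to the 105 mm high back wall at the hinge, stands on it, and topples onto it just after the floor passes upright (about 1.7 rad).
- square_tray (a joint): Angle (rad) of the square trivet's L-shaped wooden tray (0.35 kg) about a level hinge at the foot of its back wall, in a fixed stand 148 mm wide. 0: floor level (start). 1.92: on its stop, tipped over, back wall underneath, sloping 20 degrees down away from the hinge. Damped (0.12 N m s/rad), no spring: it falls slowly back from below 0.5, on over from above 1.3.
- square_tray_bar (a point): Middle of that tray's steel bar handle, on its axis; axes turn with the tray. Bar 10 mm thick, 86 mm free along y (parallel to the hinge), 75 mm above the worktop, 54 mm out from the front rim. x points to the hinge (level at joint 0), z out of the floor. Hinge axis: 175 mm along +x, 15 mm along -z from here. The bar swings up and over towards +x and may turn in the grip.
- round_tray (a joint): The same angle for the other, identical tray, which holds the round trivet (84 mm across, same materials). It starts at 0 and is to stay there.

How it is judged (in metres and radians):
At the end, for the whole second after the job is handed in: The square trivet's tray is tipped onto its back (joint past 1.75 rad) and let go; the trivet lies still inside it on the back wall, cork face up (white face down within about 37 degrees), its centre within 35 mm of the wall's middle line. The round trivet's tray is still down (under 0.1 rad) (value of joint square_tray above 1.75 rad and angle between square_trivet's own z axis and vertical above 2.5 rad and x of square_trivet in the frame of square_tray_bar between 0.15 and 0.185 m and z of square_trivet in the frame of square_tray_bar between 0.01 and 0.095 m and y of square_trivet in the frame of square_tray_bar between -0.035 and 0.035 m and linear speed of square_trivet below 0.02 m/s and value of joint round_tray below 0.1 rad); the robot touches nothing.
It fails at once if the fingers or the arm touch the square trivet (contact force between any of the fingers, the arm and square_trivet above 0.5 N).
It fails at once if the tray with the round trivet is raised (value of joint round_tray above 0.2 rad).
It also fails if it takes over 43 s, if anything falls off the work surface, if the arm or the gripper's body presses on something with over 40 N, if the wrist force passes 120 N, or if a joint passes its speed limit or range.

## Robot

A 6-joint arm with a two-finger parallel gripper is mounted at the origin on the work surface. World frame = base frame: x ahead of the robot, y to its left, z up, the work surface at z = 0. Lengths are in m, angles in degrees, forces in N, time in s.
With the tool pointing down it reaches from about 0.4 to 0.825 m from the base axis. Payload 7 kg.
Tool frame: the origin (TCP) lies midway between the tips of the shut fingers; the grasp point (between the pads) lies 19 mm behind it (grip_depth is the distance from the TCP to the grasp point, in m); z points along the fingers, y is the direction in which the jaws open and shut (so a half turn about z gives the same grasp; the last joint's range is limited). The gripper opens to 88 mm and grips with 3 to 60 N. Pads are 19 mm wide; open, the fingers measure 130 mm over their backs; the gripper's body (78 mm by 193 mm) begins 47 mm behind the grasp point.
Start: joints at [82.626, 20.546, 0.682, 0, -70.136, -16.507], TCP at [0.273, 0.617, 0.227] pointing down, gripper open.
Joint ranges: [-176.03, 176.03], [-82.01, 121.73], [-58.28, 71.71], [-173.87, 95.51], [-174.79, -0.11], [-173.66, 173.66]. Speed limits (degrees/s): [136.94, 136.94, 172.46, 180, 180, 180].

## Interface

Orientations are given as [roll, pitch, yaw] about the fixed x, y, z axes, in that order (R = Rz(yaw) Ry(pitch) Rx(roll)).
In Python, from plant import * gives the robot as it stands.
- The arm moves only by the shell command python3 -m inch 'ROWS'. ROWS is JSON, a list of rows, each an object of numbers: "ax", "ay", "az": the turn, a rotation vector about the tool's x, y, z in degrees; "dx", "dy", "dz": the shift along the tool's x, y, z in mm; "fingers": the finger opening in mm, from 0 to 87.6. In form: [{"ax": .., "ay": .., "az": .., "dx": .., "dy": .., "dz": .., "fingers": ..}, ...]. A call has 1 to 8 rows; each row is the pose to reach, as a shift and turn from the pose commanded when the call began, along the tool's axes at that moment; what a row does not reach only later rows make up. A row lasts 1/8 s, in which the tool goes at most 62.5 mm and 10.7 degrees, less where a joint would pass 70% of its speed; a pose out of reach is approached as far as the arm can. A call with a gripper value outside its range is refused whole. The fingers move at their own pace and stop on an object; the grip force is fixed at half the most. Time passes only in rows, so rows that repeat a pose let the fingers close. It gives the time, the measured TCP pose, the force and the opening at its end, in the units of the state.
- get_obs(): the state, without advancing time (a new reading comes with each control period).
- snapshot(name): name is "scene" or "top" or "wrist"; returns a dict with "image" (420x560x3 uint8, red, green, blue), "fx", "fy", "cx", "cy" (pixels), "rvec" (rotation vector, rad) and "tvec" (3), from world to camera coordinates, as OpenCV has them. Camera axes: x right, y down, z forward; pixel columns grow to the right and rows downward; lengths in m; the calibration is good to about 2 mm. A picture is of the moment at which its call begins. There is no depth.
- close_job(): hands the job in, once; it reports no verdict.
Trained networks look in the newest picture that a camera, given by its name, has taken for a name from the list of things; names that differ only in an ending like _2 or _b are one class to them, and where a whole thing is asked for, a point or a joint stands for the part that bears it (a point fixed in the world has none). Each returns a list of dicts, best first, with "score" (0 to 1); they miss things now and then, are a little off and sometimes report something else, mostly with a low value. They report only what shows in the picture. A call takes as long as a camera call.
- search_frame(target, camera): "bbox" ([centre column, centre row, width, height] in pixels, round what is visible of it).
- trace(target, camera): "mask" (420x560 bool, what is visible of it) and "bbox" ([centre column, centre row, width, height] in pixels, round what is visible of it).
- landmark_of(target, camera): "position" ([column, row] in pixels: a listed point, or the origin of a listed thing).
The state is a dict: "clock": time; "joint_pos": joint angles; "qvel": joint speeds; "tau": joint torques, N m; "tool_pos": TCP position; "orientation": TCP orientation; "force": force on the tool from outside, world axes, zero at the start; "moment": the same for the moment, N m; "opening": finger opening in m.
Only numpy, scipy, OpenCV 4.12 (cv2) and the standard library are available. Lean on these libraries where they do the work, as an engineer would, in place of code of your own. Each camera call takes 0.05 s, during which the arm holds its last target.

## Working session

There is one attempt and no reset: what is moved stays moved. The work goes in short steps, Python scripts to look and compute and a shell command to move; the robot and the scene stay as the last step left them, time stands still between calls to the robot, and variables do not carry over. Pictures are saved under pics/ and viewed, and the job is handed in when it is done.

```bash
ls; mkdir -p pics; cat > h.py <<'E'
from plant import *
import numpy as np, cv2
from scipy.spatial.transform import Rotation as R
def snap(n,f):
    s=snapshot(n); cv2.imwrite('pics/'+f,s['image'][:,:,::-1]); return s
def ray(s,p):
    Rm=R.from_rotvec(np.ravel(s['rvec'])).as_matrix(); t=np.ravel(s['tvec'])
    d=Rm.T@np.array([(p[0]-s['cx'])/s['fx'],(p[1]-s['cy'])/s['fy'],1]); return -Rm.T@t,d
def atz(s,p,z):
    o,d=ray(s,p); return o+d*(z-o[2])/d[2]
def proj(s,P):
    Rm=R.from_rotvec(np.ravel(s['rvec'])).as_matrix(); c=Rm@np.array(P)+np.ravel(s['tvec'])
    return s['fx']*c[0]/c[2]+s['cx'],s['fy']*c[1]/c[2]+s['cy']
E
python3 - <<'E'
from h import *
o=get_obs();print(o['clock'],o['tool_pos'],o['orientation'],o['force'])
for n in ['scene','top']:
    s=snap(n,n+'1.png')
    for t,z in [('square_tray_bar',.075),('square_trivet',.06)]:
        for r in landmark_of(t,n)[:3]: print(n,t,r['position'],r['score'],atz(s,r['position'],z))
    for t in ['square_tray','round_tray']:
        print(t,[(r['bbox'],r['score']) for r in search_frame(t,n)[:3]])
E
```

```text
pics
0.0 [0.27311613 0.61673794 0.22561602] [ 1.79904477e+02 -9.72927380e-03 -2.38893496e+01] [ 0.07108889 -0.55847872 -0.52933013]
scene square_tray_bar [251.9, 167.8] 0.85 [ 0.42060973 -0.22198759  0.075     ]
scene square_trivet [214.5, 203.6] 0.69 [ 0.54204966 -0.19314165  0.06      ]
square_tray [([215.7, 191.2, 111.9, 74.0], 0.57)]
round_tray [([401.4, 306.6, 135.3, 112.9], 0.68), ([230.3, 201.1, 19.0, 23.7], 0.55)]
top square_tray_bar [388.3, 254.7] 0.56 [ 0.4258122  -0.22277499  0.075     ]
top square_trivet [372.8, 192.7] 0.96 [ 0.54037426 -0.20213285  0.06      ]
square_tray [([374.9, 202.2, 81.9, 119.7], 0.66)]
round_tray [([135.7, 207.4, 84.8, 114.2], 0.64)]
```

View pics/scene1.png

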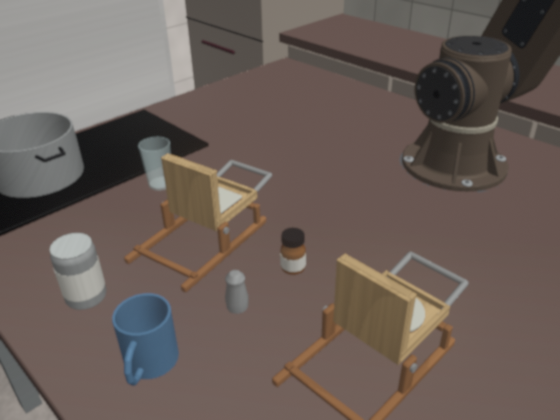

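View pics/top1.png

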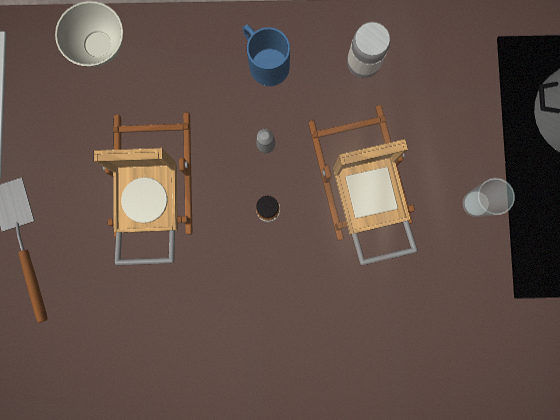

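```bash
cat >> h.py <<'E'
def rel(P,yaw,o=None):
    o=o or get_obs(); M=R.from_euler('xyz',o['orientation'],degrees=True)
    T=R.from_euler('xyz',[180,0,yaw],degrees=True)
    return np.round(1000*(M.inv().apply(np.array(P)-o['tool_pos'])),1),np.round((M.inv()*T).as_rotvec(degrees=True),1)
E
python3 - <<'E'
from h import *
for n,e in [('top',[(361.5,262),(414,250)])]:
    s=snapshot(n)
    A,B=[atz(s,p,.075) for p in e]; d=B-A; m=(A+B)/2
    print(n,A,B,np.linalg.norm(d),m,np.degrees(np.arctan2(d[1],d[0]))+90)
    # hinge pixels predicted
    im=s['image'].copy()
    for mm in [m,np.array([.4235,-.2225,.075])]:
      for yaw in [12,14]:
        c,sn=np.cos(np.radians(yaw)),np.sin(np.radians(yaw)); print(mm,yaw)
E
python3 - <<'E'
from h import *
im=cv2.imread('pics/top1.png'); cv2.imwrite('pics/topz.png',cv2.resize(im[90:280,300:430],None,fx=4,fy=3.1*0+3.15,interpolation=cv2.INTER_CUBIC))
print(rel([.45,.2,.27],-50),rel([.40,-.22,.2],-77))
E
```

```text
top [ 0.4138778 -0.174414   0.075    ] [ 0.43318962 -0.26911022  0.075     ] 0.09664532734774152 [ 0.42353371 -0.22176211  0.075     ] 11.52652482386469
[ 0.42353371 -0.22176211  0.075     ] 12
[ 0.42353371 -0.22176211  0.075     ] 14
[ 0.4235 -0.2225  0.075 ] 12
[ 0.4235 -0.2225  0.075 ] 14
(array([330.5, 309.9, -43.4]), array([ 0. , -0. , 26.1])) (array([454.8, 714.2,  26.6]), array([ 0. , -0. , 53.1]))
```

View pics/topz.png

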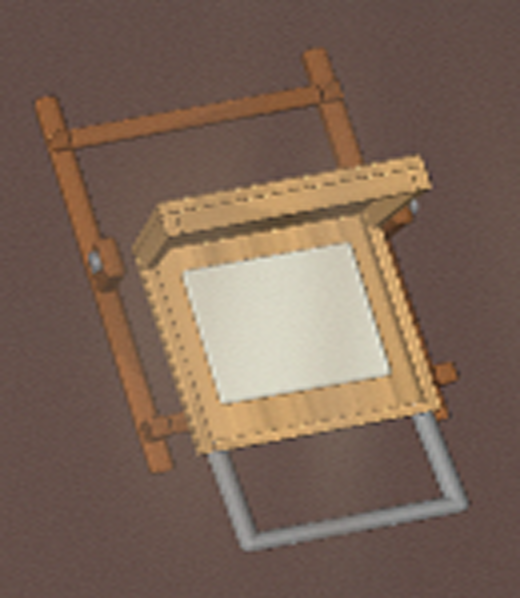

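```bash
python3 -m inch '[{"dx":330,"dy":310,"dz":-40,"az":26,"fingers":40},{"dx":330,"dy":310,"dz":-40,"az":26,"fingers":40},{"dx":330,"dy":310,"dz":-40,"az":26,"fingers":40},{"dx":330,"dy":310,"dz":-40,"az":26,"fingers":40},{"dx":330,"dy":310,"dz":-40,"az":26,"fingers":40},{"dx":330,"dy":310,"dz":-40,"az":26,"fingers":40},{"dx":330,"dy":310,"dz":-40,"az":26,"fingers":40},{"dx":330,"dy":310,"dz":-40,"az":26,"fingers":40}]'
python3 - <<'E'
from h import *
o=get_obs();print(o['joint_pos'],rel([.4235,-.222,.20],-78))
E
```

```text
[ 8.26264867e+01  2.05469416e+01  6.80589966e-01 -1.05651771e-03
 -7.01376841e+01 -1.65071563e+01] (array([477.1, 706.5,  26.6]), array([ 0. , -0. , 54.1]))$[0]: bad value
```

```bash
python3 -m inch '[{"ax":0,"ay":0,"az":26,"dx":330,"dy":310,"dz":-40,"fingers":40},{"ax":0,"ay":0,"az":26,"dx":330,"dy":310,"dz":-40,"fingers":40},{"ax":0,"ay":0,"az":26,"dx":330,"dy":310,"dz":-40,"fingers":40},{"ax":0,"ay":0,"az":26,"dx":330,"dy":310,"dz":-40,"fingers":40},{"ax":0,"ay":0,"az":26,"dx":330,"dy":310,"dz":-40,"fingers":40},{"ax":0,"ay":0,"az":26,"dx":330,"dy":310,"dz":-40,"fingers":40},{"ax":0,"ay":0,"az":26,"dx":330,"dy":310,"dz":-40,"fingers":40},{"ax":0,"ay":0,"az":26,"dx":330,"dy":310,"dz":-40,"fingers":40}]'
python3 - <<'E'
from h import *
o=get_obs();print(o['joint_pos'],rel([.4235,-.222,.20],-78))
E
```

```text
clock: 1.55
tool_pos: [0.4503, 0.1974, 0.2674]
orientation: [-179.9, -0.0, -50.0]
force: [0.3, 0.9, 0.7]
opening: 0.04
[ 4.66441936e+01  1.44465599e+00 -1.80615008e+01  1.22177952e-02
 -7.04180419e+01 -6.69628622e+00] (array([304.3, 289.9,  67. ]), array([-0.1,  0. , 28. ]))
```

```bash
python3 -m inch '[{"ax":0,"ay":0,"az":28,"dx":304,"dy":290,"dz":67,"fingers":40},{"ax":0,"ay":0,"az":28,"dx":304,"dy":290,"dz":67,"fingers":40},{"ax":0,"ay":0,"az":28,"dx":304,"dy":290,"dz":67,"fingers":40},{"ax":0,"ay":0,"az":28,"dx":304,"dy":290,"dz":67,"fingers":40},{"ax":0,"ay":0,"az":28,"dx":304,"dy":290,"dz":67,"fingers":40},{"ax":0,"ay":0,"az":28,"dx":304,"dy":290,"dz":67,"fingers":40},{"ax":0,"ay":0,"az":28,"dx":304,"dy":290,"dz":67,"fingers":40},{"ax":0,"ay":0,"az":28,"dx":304,"dy":290,"dz":67,"fingers":40}]'
python3 - <<'E'
from h import *
o=get_obs();print(o['joint_pos'],o['tool_pos'],o['orientation'])
s=snap('wrist','w1.png')
for t in ['square_tray_bar']:
    for r in landmark_of(t,'wrist')[:3]: print(t,r['position'],r['score'],atz(s,r['position'],.075))
for y in [-.043,0,.043]:
  a=np.radians(12); print(proj(s,[.4235-np.sin(a)*y,-.222+np.cos(a)*y,.075]))
E
```

```text
clock: 2.55
tool_pos: [0.4228, -0.2216, 0.1986]
orientation: [179.9, 0.0, -78.1]
force: [-0.1, -1.0, 0.9]
opening: 0.04
[-3.96618353e+00  2.99152708e+00 -2.57580974e+01  2.83341275e-03
 -6.13634769e+01  1.58231844e+01] [ 0.42279242 -0.22159068  0.1985645 ] [ 1.79890507e+02  2.84492750e-02 -7.81416659e+01]
square_tray_bar [281.3, 195.8] 0.65 [ 0.42309548 -0.22295661  0.075     ]
(np.float64(280.35762203778944), np.float64(142.93651181889064))
(np.float64(280.56412896549483), np.float64(196.82693122576268))
(np.float64(280.7544027008419), np.float64(246.4811075476252))
```

View pics/w1.png

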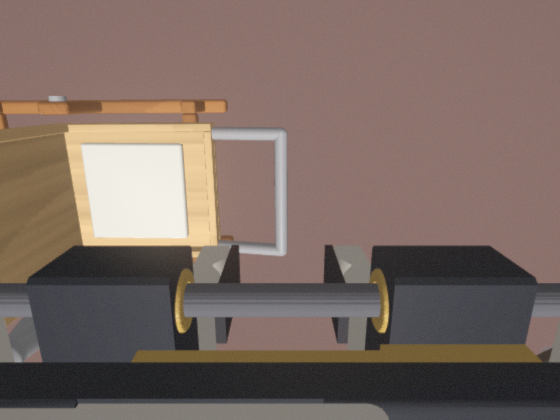

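Wrist picture: the bar runs straight up-down at column 281 (rows 135–250), as predicted, so position and yaw agree. Descend and grip.

```bash
python3 -m inch '[{"ax":0,"ay":0,"az":0,"dx":0,"dy":0,"dz":60,"fingers":40},{"ax":0,"ay":0,"az":0,"dx":0,"dy":0,"dz":110,"fingers":40},{"ax":0,"ay":0,"az":0,"dx":0,"dy":0,"dz":142,"fingers":40},{"ax":0,"ay":0,"az":0,"dx":0,"dy":0,"dz":142,"fingers":40},{"ax":0,"ay":0,"az":0,"dx":0,"dy":0,"dz":142,"fingers":0},{"ax":0,"ay":0,"az":0,"dx":0,"dy":0,"dz":142,"fingers":0},{"ax":0,"ay":0,"az":0,"dx":0,"dy":0,"dz":142,"fingers":0},{"ax":0,"ay":0,"az":0,"dx":0,"dy":0,"dz":142,"fingers":0}]'
python3 - <<'E'
from h import *
o=get_obs();print(o['tool_pos'],o['orientation'],o['force'])
# arc: offsets in tool axes (mm): hinge +175 along tray x (= -tool y), 15 down
for d in range(0,111,5):
    t=np.radians(d); a=np.arctan2(15,-175)-t; r=np.hypot(175,15)
    print(d,"dy %.0f dz %.0f"%(-(175+r*np.cos(a)),-(-15+r*np.sin(a))))
E
```

```text
clock: 3.65
tool_pos: [0.4228, -0.2195, 0.0583]
orientation: [179.9, -0.0, -77.9]
force: [-5.5, 0.5, 8.5]
opening: 0.0089
[ 0.42279407 -0.21947869  0.05825061] [ 1.79941513e+02 -5.01457197e-03 -7.78836564e+01] [-5.47246399  0.48260376  8.54743947]
0 dy -0 dz 0
5 dy -2 dz -15
10 dy -5 dz -30
15 dy -10 dz -45
20 dy -16 dz -59
25 dy -23 dz -73
30 dy -31 dz -85
35 dy -40 dz -98
40 dy -51 dz -109
45 dy -62 dz -119
50 dy -74 dz -129
55 dy -87 dz -137
60 dy -100 dz -144
65 dy -115 dz -150
70 dy -129 dz -155
75 dy -144 dz -158
80 dy -159 dz -160
85 dy -175 dz -161
90 dy -190 dz -160
95 dy -205 dz -158
100 dy -220 dz -155
105 dy -235 dz -150
110 dy -249 dz -144
```

```bash
python3 -m inch '[{"ax":0,"ay":0,"az":0,"dx":0,"dy":-2,"dz":-15,"fingers":0},{"ax":0,"ay":0,"az":0,"dx":0,"dy":-5,"dz":-30,"fingers":0},{"ax":0,"ay":0,"az":0,"dx":0,"dy":-10,"dz":-45,"fingers":0},{"ax":0,"ay":0,"az":0,"dx":0,"dy":-16,"dz":-59,"fingers":0},{"ax":0,"ay":0,"az":0,"dx":0,"dy":-23,"dz":-73,"fingers":0},{"ax":0,"ay":0,"az":0,"dx":0,"dy":-31,"dz":-85,"fingers":0},{"ax":0,"ay":0,"az":0,"dx":0,"dy":-40,"dz":-98,"fingers":0},{"ax":0,"ay":0,"az":0,"dx":0,"dy":-51,"dz":-109,"fingers":0}]'
python3 - <<'E'
from h import *
snap('scene','s2.png')
E
```

```text
clock: 4.65
tool_pos: [0.4692, -0.2094, 0.167]
orientation: [179.5, 0.1, -77.9]
force: [-15.2, -2.6, 11.2]
opening: 0.0089
```

View pics/s2.png

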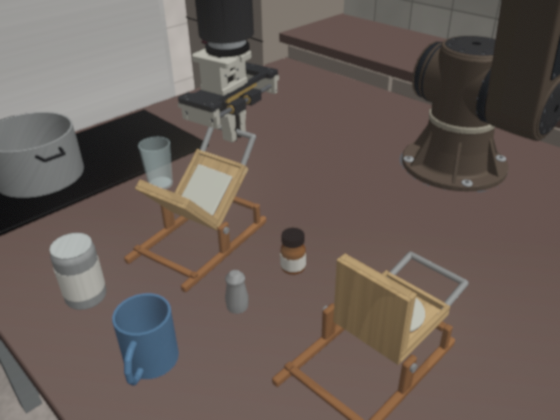

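The tray is up about 40° with the trivet still inside it and the bar in the fingers (at pixel 232,132). Continuing, with the arc 2 mm wider to ease the radial force.

```bash
python3 -m inch '[{"ax":0,"ay":0,"az":0,"dx":0,"dy":-10,"dz":-11,"fingers":0},{"ax":0,"ay":0,"az":0,"dx":0,"dy":-22,"dz":-21,"fingers":0},{"ax":0,"ay":0,"az":0,"dx":0,"dy":-35,"dz":-30,"fingers":0},{"ax":0,"ay":0,"az":0,"dx":0,"dy":-48,"dz":-37,"fingers":0},{"ax":0,"ay":0,"az":0,"dx":0,"dy":-63,"dz":-43,"fingers":0},{"ax":0,"ay":0,"az":0,"dx":0,"dy":-77,"dz":-48,"fingers":0},{"ax":0,"ay":0,"az":0,"dx":0,"dy":-93,"dz":-51,"fingers":0},{"ax":0,"ay":0,"az":0,"dx":0,"dy":-108,"dz":-53,"fingers":0}]'
python3 - <<'E'
from h import *
snap('scene','s3.png')
E
```

```text
clock: 5.7
tool_pos: [0.58, -0.1858, 0.2204]
orientation: [-180.0, -0.0, -77.9]
force: [-2.2, -1.7, 1.5]
opening: 0.0091
```

View pics/s3.png

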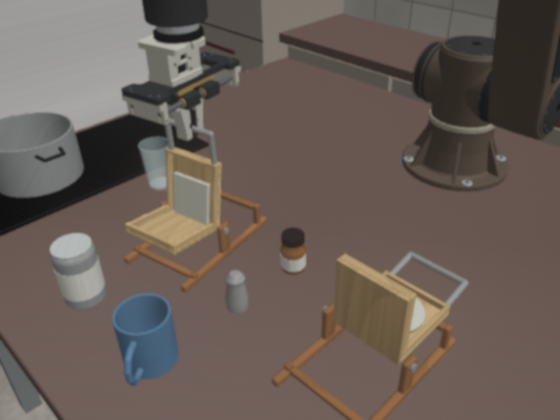

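```bash
python3 -m inch '[{"ax":0,"ay":0,"az":0,"dx":0,"dy":-12,"dz":-1,"fingers":0},{"ax":0,"ay":0,"az":0,"dx":0,"dy":-25,"dz":0,"fingers":0},{"ax":0,"ay":0,"az":0,"dx":0,"dy":-37,"dz":1,"fingers":0},{"ax":0,"ay":0,"az":0,"dx":0,"dy":-49,"dz":2,"fingers":0},{"ax":0,"ay":0,"az":0,"dx":0,"dy":-61,"dz":5,"fingers":0},{"ax":0,"ay":0,"az":0,"dx":0,"dy":-73,"dz":9,"fingers":0},{"ax":0,"ay":0,"az":0,"dx":0,"dy":-81,"dz":12,"fingers":0},{"ax":0,"ay":0,"az":0,"dx":0,"dy":-88,"dz":15,"fingers":0}]'
python3 - <<'E'
from h import *
snap('scene','s4.png')
E
```

```text
clock: 6.75
tool_pos: [0.6663, -0.1672, 0.2045]
orientation: [-179.9, -0.0, -77.9]
force: [2.3, -1.1, 1.9]
opening: 0.0089
```

View pics/s4.png

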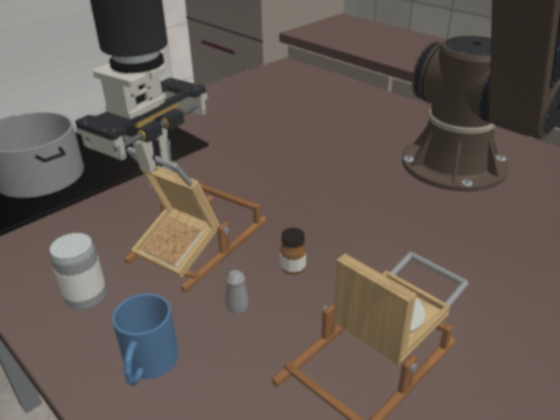

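The trivet has toppled onto the back wall, cork up (around pixel 172,238). Next I open the fingers and rise.

```bash
python3 -m inch '[{"ax":0,"ay":0,"az":0,"dx":0,"dy":-1,"dz":1,"fingers":45},{"ax":0,"ay":0,"az":0,"dx":0,"dy":-1,"dz":1,"fingers":45},{"ax":0,"ay":0,"az":0,"dx":0,"dy":-1,"dz":1,"fingers":45},{"ax":0,"ay":0,"az":0,"dx":0,"dy":-1,"dz":-20,"fingers":45},{"ax":0,"ay":0,"az":0,"dx":0,"dy":-1,"dz":-60,"fingers":45},{"ax":0,"ay":0,"az":0,"dx":0,"dy":-1,"dz":-100,"fingers":45},{"ax":0,"ay":0,"az":0,"dx":0,"dy":-1,"dz":-120,"fingers":45},{"ax":0,"ay":0,"az":0,"dx":0,"dy":-1,"dz":-120,"fingers":45}]'
python3 - <<'E'
from h import *
s=snap('scene','s5.png')
for r in landmark_of('square_tray_bar','scene')[:2]: print(r)
for r in landmark_of('square_trivet','scene')[:2]: print(r)
yaw=np.radians(12.1); X=np.array([np.cos(yaw),np.sin(yaw),0]);Y=np.array([-X[1],X[0],0]);Z=np.array([0,0,1.])
H=np.array([.4230,-.2223,.075])+.175*X-.015*Z
im=s['image'][:,:,::-1].copy()
for th in [1.7,1.75,1.92]:
    c,n=np.cos(th),np.sin(th); bx=c*X-n*Z; bz=n*X+c*Z
    b=H-.175*bx+.015*bz
    print(th,proj(s,b),'trivet nominal',proj(s,b+.16*bx+.055*bz))
E
```

```text
clock: 7.8
tool_pos: [0.6666, -0.1672, 0.3267]
orientation: [-179.8, -0.0, -77.9]
force: [-0.4, -0.8, -0.9]
opening: 0.0451
{'position': [158.8, 160.2], 'score': 0.61}
{'position': [172.3, 237.0], 'score': 0.66}
1.7 (np.float64(167.86599571989532), np.float64(141.02852723827846)) trivet nominal (np.float64(167.08929417258892), np.float64(234.30906294260396))
1.75 (np.float64(164.31470667664382), np.float64(144.33673072026158)) trivet nominal (np.float64(167.28562721764473), np.float64(236.00573392651427))
1.92 (np.float64(152.70224265514543), np.float64(157.34424329636965)) trivet nominal (np.float64(168.47785546041422), np.float64(241.31706491727977))
```

View pics/s5.png

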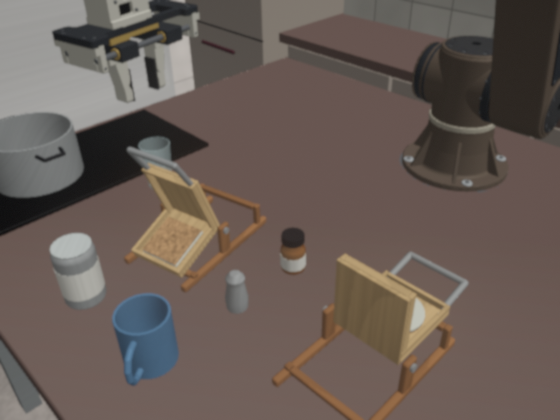

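```bash
python3 - <<'E'
from h import *
yaw=np.radians(12.1); X=np.array([np.cos(yaw),np.sin(yaw),0]);Y=np.array([-X[1],X[0],0]);Z=np.array([0,0,1.])
H=np.array([.4230,-.2223,.075])+.175*X-.015*Z
th=1.92;c,n=np.cos(th),np.sin(th); bx=c*X-n*Z; bz=n*X+c*Z; b=H-.175*bx+.015*bz
for cam in ['scene','top']:
    s=snap(cam,cam+'6.png')
    for t in ['square_trivet']:
        for r in landmark_of(t,cam)[:2]:
            o,d=ray(s,r['position']); P=o+d*(((b+.16*bx-o)@bx)/(d@bx)); q=P-b
            print(cam,r['position'],r['score'],'in bar frame',q@bx,q@Y,q@bz)
    for r in landmark_of('square_tray_bar',cam)[:2]: print('bar',r, proj(s,b))
E
```

```text
scene [172.4, 241.6] 0.91 in bar frame 0.15999999999999998 0.007208200214378048 0.05248848341145892
bar {'position': [153.9, 158.5], 'score': 0.97} (np.float64(152.70224265514543), np.float64(157.34424329636965))
bar {'position': [364.7, 96.7], 'score': 0.89} (np.float64(366.44946034855104), np.float64(98.02972863092707))
```

View pics/top6.png

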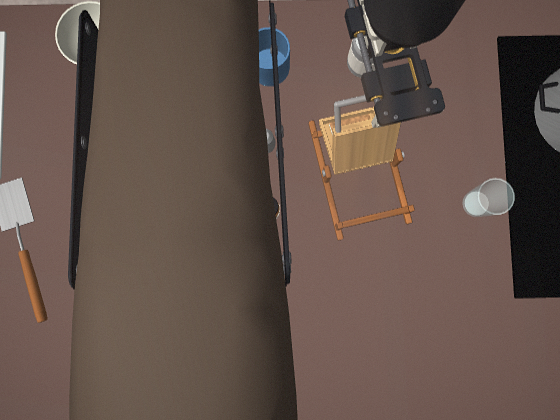

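The tray is on its stop (both cameras within 2 px of the 1.92 rad prediction). The trivet is about 7 mm off the middle line, cork up, and the gripper is clear above it. Handing in.

```bash
python3 -c "
from plant import *
print(close_job()); o=get_obs(); print(o['clock'],o['force'])"
```

```text
the job is handed in; nothing more can be done
None
the job is handed in; nothing more can be done
```

I gripped the square trivet's tray by its steel bar, swung it right over onto its stop, let go and rose clear. I then handed the job in at about 8 s on the clock; the hand-in gives no verdict.

**Tray and trivet:** Before handing in, the bar was within 2 pixels of where it should be at 1.92 rad, in both the scene and top pictures. The trivet showed cork up on the back wall. The scene picture put it about 7 mm off the middle line and 52 mm along the wall.

**Round tray and gripper:** The round trivet's tray still looked level in the last scene picture I viewed, taken just after the gripper rose. The fingers were open and about 10 cm above the bar, with wrist force near zero.

**Not checked from a second view:** The top camera did not find the trivet, because the arm and tray partly hid it. The trivet's position therefore rests on the scene camera alone. The highest force I read at the end of a move was about 19 N, at 40° of the swing. I widened the arc by 2 mm there, and the force dropped to about 3 N.

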